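# Zero the spice grinder and back it off five clicks

## Task

Set the spice grinder to medium: turn the round dial on its top clockwise (seen from above) until you feel the burrs come together, without forcing them, and then back it off anticlockwise by exactly five clicks from there. Let go of the dial and leave the other things on the counter where they are.

Things in the scene. Friction and masses are not known exactly. Their poses are not given: they have to be found in the camera images.
- grinder: Spice grinder fixed to the counter; origin under the centre of its 130 mm square aluminium tower, whose flat deck lies 150 mm up; z up, front (chute over a steel drip plate 8 mm thick) to -x. Behind the tower a black motor housing, x 65 to 155 mm, with a low hopper lid with a small steel knob: top 20 mm above the deck, none of it within 70 mm of the dial's axis.
- dial_top (a point): Fixed point on the dial's vertical axis, level with the dial's top face, 184 mm up. The dial: a plain fluted black cylinder, 48 mm diameter, 30 mm tall, a steel disc on top, no marks, its underside 4 mm over the deck; gripped from above at any yaw, 35 N of grip is enough. Around it the deck is bare for 65 mm. Clockwise closes. It starts two to five clicks open.
- dial_foot (a point): Fixed point on the axis under the dial, on the deck (150 mm up). How it feels: a click each 20 degrees; each needs about 0.2 N m, highest at its start, fading over half a click, then suddenly letting go as the dial's wheel jumps into the next notch. After a change of direction the dial turns free for part of a click (amount not given), so degrees turned do not tell the clicks.
- zero_point (a point): Fixed point on the axis inside, 60 mm up: the height of burr_point at the zero notch. Closing past this notch there are no clicks; the burrs press together and the torque grows steadily, about 1.3 N m per rad. Let go, the dial springs back to the zero notch, whence the five clicks count. More than 0.5 rad (about 0.65 N m) past it jams the burrs.
- burr_point (a point): Point on the inner burr, hidden inside on the dial's axis. It is level with zero_point at the zero notch, goes down 0.5 mm with each click anticlockwise and rises above it when the burrs are pressed together. Readings are about 1 mm off: too coarse to count clicks by.
- jar: Bystander: small empty glass jar, 48 mm in diameter, 55 mm tall, on the drip plate under the chute; origin at the centre of its underside.
- gasket: Bystander: thin orange silicone ring, 68 mm across, 6 mm thick, lying flat; origin at its centre underneath.
- brush: Bystander: steel pipe brush, 170 mm long, lying; origin under its middle, lies along its x.
- driver: Bystander: small screwdriver with green handle, 150 mm long, lying along its x; origin under its middle.
- salt: Bystander: wooden salt shaker, 52 mm in diameter, 104 mm tall; origin at the centre of its underside.
- mug: Bystander: white mug, 80 mm in diameter, 90 mm tall; origin at the centre of its underside.
- tray: Bystander: steel tray 100 x 60 x 20 mm; origin at the centre of its underside.

How it is judged:
By the outcome, as a careful person would: the job done as asked, in the order asked, and still so for the second after the job is handed in, with the robot touching nothing.
It also fails if it takes over 72 s, if anything falls off the work surface, if the arm or the gripper's body presses on something with over 40 N, if the wrist force passes 120 N, or if a joint passes its speed limit or range.

## Robot

A 6-joint arm with a two-finger parallel gripper is mounted at the origin on the work surface. World frame = base frame: x ahead of the robot, y to its left, z up, the work surface at z = 0. Lengths are in m, angles in rad, forces in N, time in s.
With the tool pointing down it reaches from about 0.35 to 0.875 m from the base axis. Payload 4.2 kg.
Tool frame: the origin (TCP) lies between the finger pads; the fingertips stand arm.nose_length ahead of it and the grasp point (between the pads) lies 11 mm behind it (arm.nose_length is the distance from the TCP to the fingertips, in m); z points along the fingers, y is the line along which they close (so a half turn about z gives the same grasp; the last joint's range is limited). The gripper opens to 85 mm and grips with 20 to 120 N. Pads are 22 mm wide; open, the fingers measure 114 mm over their backs; the gripper's body (76 mm by 85 mm) begins 54 mm behind the grasp point. The pads swing forward as they close: fully open they stand 13 mm farther back than shut.
Start: joints at [1.453, 0.385, 0.008, 0, -1.194, -0.259], TCP at [0.23, 0.581, 0.239] pointing down, gripper open.
Joint ranges: [-3.14, 3.14], [-1.21, 2.06], [-1.07, 1.41], [-3.16, 2.05], [-2.99, -0.16], [-3.1, 3.1]. Speed limits (rad/s): [2.79, 2.79, 3.14, 3.14, 3.14, 3.14].

## Interface

Orientations are given as a unit quaternion [x, y, z, w].
In Python, from cell import arm gives the robot as it stands. Calls block until the motion is done:
- arm.move_to(position, orientation): joint-space move of the TCP to a pose.
- arm.move_linear(position, attitude=None, velocity=0.15, contact_N=None): straight line of the TCP; attitude=None keeps the orientation; velocity is the mean speed in m/s. With contact_N (N) it stops when the force on the tool has changed by that much, and returns True; else False.
- arm.set_joints(angles): joint-space move.
- arm.move_gripper(opening, f_grip=None): opening from 0.0 (shut) to 1.0 (fully open); f_grip is the grip in N (None keeps the last); returns when the fingers have stopped.
- arm.hold(seconds).
- arm.ik(position, orientation): joint angles nearest the present ones, or None.
- arm.sense(): the state.
- arm.read_camera(name): name is "side" or "top"; returns (picture, depth): 384x512x3 uint8, red, green, blue; 384x512 float32, m along the optical axis (not along the pixel's ray), 0 where there is no reading.
- arm.camera_params(name): a dict with "vertical_fov" (degrees; the focal length in pixels is half the picture's height over the tangent of half this angle, whatever the lens; pixels are square), "cx", "cy" (the principal point, pixels), "D" ([k1, k2, p1, p2, k3] as OpenCV has them; the pictures are not rectified), "extrinsics" (4x4, takes a point from camera to world coordinates). Camera axes: x right, y down, z forward; pixel columns grow to the right and rows downward; lengths in m; the calibration is good to about 2 mm. A picture is of the moment at which its call begins. camera_params takes no time and is no camera call.
A pose or a line that the arm cannot do raises arm.PlanningError and nothing moves.
- arm.job_done(): hands the job in; it is judged then, once.
The state is a dict: "time": time; "joint_pos": joint angles; "dq": joint speeds; "tau": joint torques, N m; "position": TCP position; "tcp_rot": TCP orientation; "contact_force": force on the tool from outside, world axes, zero at the start; "torque": the same for the moment, N m; "gripper_width": opening from 0.0 (shut) to 1.0 (fully open); "finger_force": force on a finger pad.
Only numpy, scipy, OpenCV 4.12 (cv2) and the standard library are available. Lean on these libraries where they do the work, as an engineer would, in place of code of your own. Each camera call takes 0.05 s, during which the arm holds its last target. There are 200 camera calls.

## Working session

There is one attempt and no reset: what is moved stays moved. The work goes in short steps, each a Python script; the robot and the scene stay as the last script left them, time stands still between calls to the robot, and variables do not carry over. Pictures are saved under pics/ and viewed, at most 10 in all, crops included, and the job is handed in when it is done.

```bash
mkdir -p pics; ls; python3 - <<'E'
from cell import arm
import cv2,numpy as np
for n in("top","side"):
    p,d=arm.read_camera(n); cv2.imwrite(f"pics/{n}0.png",p[:,:,::-1]); np.save(n+"_d.npy",d)
    print(n,arm.camera_params(n))
print(arm.sense(),arm.nose_length)
E
```

```text
pics
top {'vertical_fov': 52.075071238850406, 'cx': 262.89275644011815, 'cy': 191.1794372039546, 'D': array([-0.12610158,  0.        ,  0.        ,  0.        ,  0.        ]), 'extrinsics': array([[ 0.00517031, -0.9737776 ,  0.22744329,  0.30371348],
       [-0.99997489, -0.00613726, -0.00354438,  0.06818086],
       [ 0.00484732, -0.22741925, -0.97378488,  1.27249423],
       [ 0.        ,  0.        ,  0.        ,  1.        ]])}
side {'vertical_fov': 50.49580830069327, 'cx': 255.66135679652908, 'cy': 192.65349851742076, 'D': array([-0.05842562,  0.        ,  0.        ,  0.        ,  0.        ]), 'extrinsics': array([[ 0.06702772, -0.62319665,  0.77918754, -0.15869441],
       [-0.99762235, -0.02931425,  0.06237241,  0.00415009],
       [-0.01602898, -0.78151558, -0.62367978,  0.71866324],
       [ 0.        ,  0.        ,  0.        ,  1.        ]])}
{'time': 0.1, 'joint_pos': array([ 1.45260134e+00,  3.85495749e-01,  6.78376676e-03, -4.16749791e-04,
       -1.19403443e+00, -2.58572054e-01]), 'dq': array([ 0.00128881, -0.00301003,  0.00381515,  0.00242376, -0.00044862,
        0.00180527]), 'tau': array([-9.76023730e-04, -3.93322670e+01,  1.88928437e+01,  4.19799462e+00,
       -2.61430163e-03,  6.77414135e-06]), 'position': array([0.22976605, 0.58069269, 0.2383323 ]), 'tcp_rot': array([ 9.82293358e-01, -1.87346658e-01, -1.24827321e-04,  9.86224655e-04]), 'contact_force': array([-0.5142908 ,  0.04418563,  0.33332928]), 'torque': array([-0.01588174, -0.02853896,  0.03973767]), 'finger_force': 0.0, 'gripper_width': 0.9982381393140073} 0.008
```

View pics/top0.png

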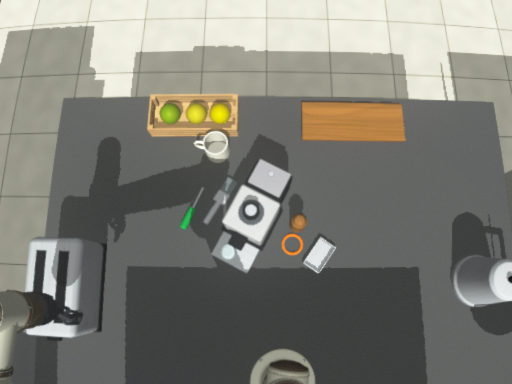

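View pics/side0.png

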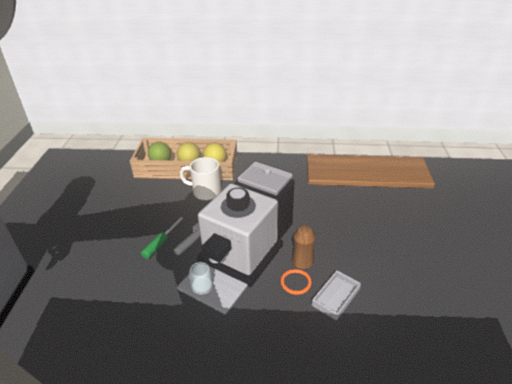

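The top view shows the dial's steel disc at about (251,211). In the side view it is at (237,194). The motor housing lid lies up and to the right of it, and the deck around the dial is clear.

```bash
cat > h.py <<'E'
from cell import arm
import cv2,numpy as np
from scipy.spatial.transform import Rotation as R
def ray(n,u,v,z):
    p=arm.camera_params(n); f=192/np.tan(np.radians(p["vertical_fov"]/2))
    K=np.array([[f,0,p["cx"]],[0,f,p["cy"]],[0,0,1.]])
    q=cv2.undistortPoints(np.array([[[u,v]]],float),K,p["D"])[0,0]
    E=p["extrinsics"]; r=E[:3,:3]@[q[0],q[1],1]; o=E[:3,3]
    return o+r*(z-o[2])/r[2]
E
python3 - <<'E'
from h import *
t=cv2.imread("pics/top0.png"); s=cv2.imread("pics/side0.png")
a=cv2.resize(t[170:260,205:305],None,fx=5,fy=5,interpolation=cv2.INTER_CUBIC)[:, :400]
b=cv2.resize(s[165:245,190:290],None,fx=5,fy=5,interpolation=cv2.INTER_CUBIC)[:, :400]
o=np.zeros((450,800,3),np.uint8);o[:,:400]=a;o[:400,400:]=b
cv2.imwrite("pics/crop.png",o)
d=np.load("top_d.npy"); print(d[205:218:2,243:260:2])
print(ray("top",251,211,.184),ray("side",237.5,194,.184))
E
```

```text
[[1.1417011 1.1097465 1.1104132 1.1048777 1.1098636 1.1080273 1.1061506
  1.140097  1.1412014]
 [1.1062098 1.1060635 1.1067613 1.1059011 1.1041647 1.1070727 1.1099296
  1.1091083 1.136362 ]
 [1.1079209 1.1087909 1.1070665 1.1053001 1.1060791 1.1044197 1.1054752
  1.1072739 1.1410758]
 [1.1070296 1.1074398 1.1078532 1.1034636 1.1027923 1.1019967 1.1026207
  1.1036208 1.1397718]
 [1.1043575 1.1019454 1.1030713 1.104258  1.1035186 1.1042255 1.1059449
  1.1037942 1.135636 ]
 [1.1066676 1.1023282 1.1020325 1.1016467 1.1000183 1.1021954 1.1030338
  1.1111444 1.1331921]
 [1.1324724 1.1088622 1.102619  1.1030544 1.1027156 1.1026802 1.1064528
  1.1383718 1.1320117]]
[0.50050545 0.09736425 0.184     ] [0.50296694 0.09541775 0.184     ]
```

View pics/crop.png

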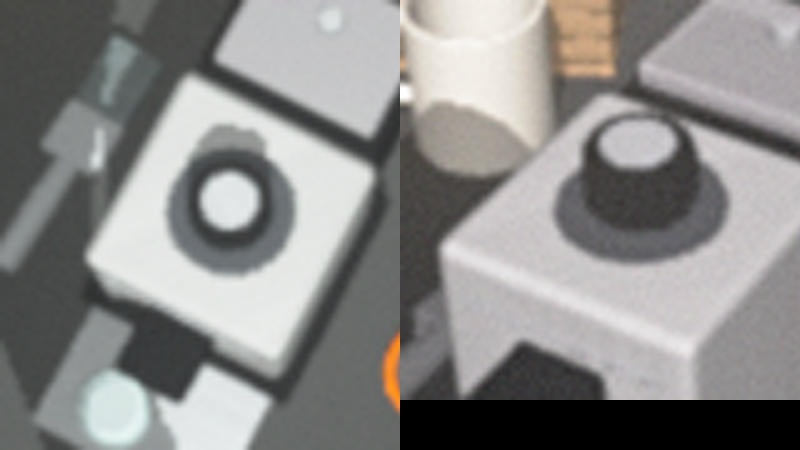

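The disc's centre in the crops is at about (229,199) and (638,143), which is (250.4,209.4) in the top picture and (237.2,193.2) in the side picture. I'll go above the dial with j6 near -1.2 and check which way it turns.

```bash
python3 - <<'E'
from h import *
a=ray("top",250.4,209.4,.184);b=ray("side",237.2,193.2,.184);c=(a+b)/2;print(a,b,c)
best=None
for y in np.arange(-180,180,5):
    q=(R.from_euler('z',y,degrees=True)*R.from_euler('x',180,degrees=True)).as_quat()
    j=arm.ik([c[0],c[1],.26],q)
    if j is not None and (best is None or abs(j[5]+1.2)<abs(best[0][5]+1.2)): best=(j,y,q)
j,y,q=best;print(j,y)
arm.move_to([c[0],c[1],.26],q)
arm.move_gripper(1.0,45)
s=arm.sense();print(s['time'],s['position'],s['joint_pos'],s['torque'],s['contact_force'])
p,d=arm.read_camera("side");cv2.imwrite("pics/side1.png",cv2.resize(p[90:260,140:350,::-1],None,fx=3,fy=3))
np.save("q.npy",q);np.save("c.npy",c)
E
```

```text
[0.50506756 0.09910651 0.184     ] [0.50561498 0.09632353 0.184     ] [0.50534127 0.09771502 0.184     ]
[ 0.50669559  0.18110134 -0.22483898  0.         -1.164856   -1.20482729] -130
2.325 [0.50533763 0.09833066 0.25989241] [ 5.07792749e-01  1.81452271e-01 -2.24669189e-01 -1.13419913e-05
 -1.16482519e+00 -1.20477942e+00] [0.00568142 0.02098164 0.00814683] [0.34212902 0.07182391 0.3687994 ]
```

View pics/side1.png

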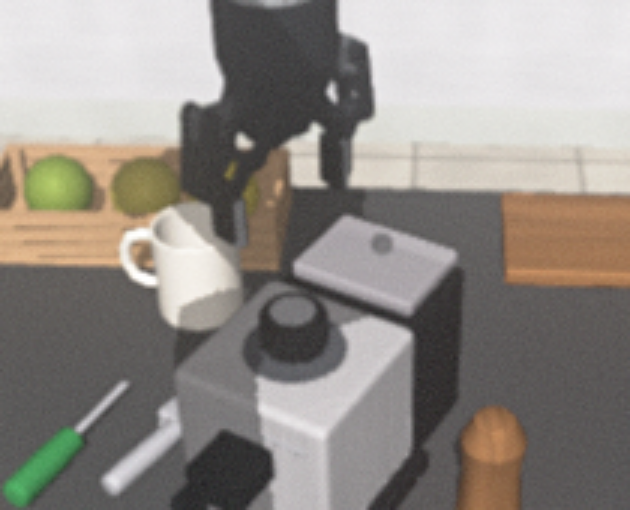

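The fingers straddle the dial with the deck clear around it. I'll descend, grip, and read the side force to check centring.

```bash
python3 - <<'E'
from h import *
c=np.load("c.npy")
print(arm.move_linear([c[0],c[1],.163],velocity=.08,contact_N=8))
s0=arm.sense();print(s0['position'],s0['contact_force'],s0['torque'])
arm.move_gripper(0.0,45)
arm.hold(.2)
s=arm.sense();np.set_printoptions(precision=4,suppress=True)
print(s['time'],s['position'],s['contact_force']-s0['contact_force'],s['torque']-s0['torque'],s['gripper_width'],s['finger_force'],R.from_quat(s['tcp_rot']).as_matrix()[:,1])
# small test turn (clockwise = +j6)
j=s['joint_pos'].copy()
for k in range(4):
    j[5]+=np.radians(2);arm.set_joints(j);s=arm.sense();print(s['time'],np.degrees(s['joint_pos'][5]),s['torque'],s['contact_force'],R.from_quat(s['tcp_rot']).as_euler('zyx',degrees=True)[0],s['tau'][5])
E
```

```text
False
[0.50570979 0.09785931 0.16357271] [ 0.14539664 -0.73865755 -0.47698651] [-0.01182769 -0.00571821 -0.00823922]
4.3917 [0.505  0.0981 0.1635] [-5.0187  4.1419  5.7926] [ 0.8964  1.217  -0.0258] 0.5464195751640825 45.763925313949585 [-0.7662  0.6426  0.0006]
4.6417 -67.0750298826691 [ 0.4157  0.5913 -0.0539] [-2.6489  2.0406  2.6876] 128.02436992594303 0.03390730242244899
4.8917 -65.09507815662937 [ 0.58    0.8442 -0.0127] [-2.9952  2.0812  2.8201] 126.05019894569065 0.033311404986307025
5.1417 -63.09829639055781 [ 0.8115  1.045  -0.0026] [-2.9224  2.9657  3.5002] 124.05395388609439 0.03395649022422731
5.3917 -61.093026791778485 [ 0.8718  1.0899 -0.0923] [-4.0102  3.0155  3.0227] 122.05159064963713 0.09158814791589975
```

```bash
cat >> h.py <<'E'
def turn(step,n,stop):
    s=arm.sense();j=np.load("j.npy");
    for k in range(n):
        j[5]+=np.radians(step);arm.set_joints(j);np.save("j.npy",j)
        s=arm.sense();t=s['tau'][5]
        print("%.2f cmd%.1f act%.2f tau%.3f tz%.3f F%s"%(s['time'],np.degrees(j[5]),np.degrees(s['joint_pos'][5]),t,s['torque'][2],np.round(s['contact_force'],1)))
        if abs(t)>stop: print("STOP");break
E
python3 - <<'E'
from h import *
np.save("j.npy",arm.sense()['joint_pos'])
turn(2,40,.3)
E
```

```text
5.64 cmd-59.1 act-59.18 tau0.199 tz-0.125 F[-3.4  2.2  3.5]
5.89 cmd-57.1 act-57.14 tau0.150 tz-0.164 F[-4.6  3.9  3.3]
6.14 cmd-55.1 act-55.13 tau0.078 tz-0.054 F[-4.4  2.9  3.9]
6.39 cmd-53.1 act-53.12 tau0.030 tz-0.007 F[-4.1  3.1  3.1]
6.64 cmd-51.1 act-51.12 tau0.026 tz0.072 F[-3.2  3.8  4.3]
6.89 cmd-49.1 act-49.12 tau0.026 tz0.040 F[-4.5  4.2  3.8]
7.14 cmd-47.1 act-47.12 tau0.026 tz-0.028 F[-4.5  4.4  3.8]
7.39 cmd-45.1 act-45.12 tau0.027 tz-0.067 F[-5.8  3.4  3.4]
7.64 cmd-43.1 act-43.12 tau0.027 tz0.047 F[-4.5  3.4  5.1]
7.89 cmd-41.1 act-41.13 tau0.096 tz-0.060 F[-5.4  4.3  4.8]
8.14 cmd-39.1 act-39.15 tau0.202 tz-0.192 F[-5.6  4.3  4.3]
8.39 cmd-37.1 act-37.15 tau0.156 tz-0.166 F[-6.4  3.5  5.3]
8.64 cmd-35.1 act-35.13 tau0.089 tz-0.043 F[-6.3  4.9  4.7]
8.89 cmd-33.1 act-33.12 tau0.032 tz-0.006 F[-5.9  3.4  4.3]
9.14 cmd-31.1 act-31.12 tau0.027 tz0.022 F[-7.2  4.   5.4]
9.39 cmd-29.1 act-29.12 tau0.028 tz-0.008 F[-5.5  4.6  4.7]
9.64 cmd-27.1 act-27.12 tau0.028 tz-0.086 F[-6.1  4.8  5.4]
9.89 cmd-25.1 act-25.12 tau0.028 tz-0.008 F[-6.1  3.9  5.6]
10.14 cmd-23.1 act-23.12
[... 575 characters left out ...]
3]
12.64 cmd-3.1 act-3.12 tau0.026 tz-0.027 F[-8.4  4.4  6.5]
12.89 cmd-1.1 act-1.13 tau0.100 tz-0.076 F[-7.9  4.5  6.3]
13.14 cmd0.9 act0.85 tau0.216 tz-0.199 F[-9.4  4.8  6.1]
13.39 cmd2.9 act2.86 tau0.155 tz-0.111 F[-8.4  4.5  7. ]
13.64 cmd4.9 act4.87 tau0.082 tz-0.104 F[-9.   4.7  5.8]
13.89 cmd6.9 act6.88 tau0.030 tz-0.054 F[-7.8  4.9  6.1]
14.14 cmd8.9 act8.88 tau0.025 tz-0.004 F[-8.9  3.7  7. ]
14.39 cmd10.9 act10.88 tau0.025 tz-0.064 F[-9.   4.8  6.6]
14.64 cmd12.9 act12.88 tau0.024 tz-0.054 F[-8.8  4.6  7.6]
14.89 cmd14.9 act14.88 tau0.024 tz-0.021 F[-8.7  4.   7.5]
15.14 cmd16.9 act16.88 tau0.024 tz-0.012 F[-8.7  4.5  7.6]
15.39 cmd18.9 act18.87 tau0.098 tz-0.111 F[-9.5  4.1  7.8]
```

The clicks are very clear in tau6, with four so far. I'll continue.

```bash
python3 - <<'E'
from h import *
turn(2,16,.32)
E
```

```text
15.64 cmd20.9 act20.85 tau0.208 tz-0.204 F[-9.5  4.2  6.9]
15.89 cmd22.9 act22.86 tau0.151 tz-0.141 F[-9.6  3.9  7.4]
16.14 cmd24.9 act24.87 tau0.085 tz-0.089 F[-9.9  4.9  7.4]
16.39 cmd26.9 act26.88 tau0.027 tz-0.011 F[-9.4  3.7  7. ]
16.64 cmd28.9 act28.88 tau0.022 tz0.030 F[-9.5  4.   7.3]
16.89 cmd30.9 act30.88 tau0.021 tz-0.044 F[-9.5  3.7  6.8]
17.14 cmd32.9 act32.88 tau0.021 tz0.014 F[-8.9  4.1  7.4]
17.39 cmd34.9 act34.88 tau0.020 tz0.046 F[-8.9  4.1  7.6]
17.64 cmd36.9 act36.88 tau0.021 tz-0.040 F[-9.6  2.7  7.8]
17.89 cmd38.9 act38.87 tau0.096 tz-0.079 F[-9.5  3.9  7.5]
18.14 cmd40.9 act40.85 tau0.210 tz-0.258 F[-9.7  3.4  8. ]
18.39 cmd42.9 act42.86 tau0.142 tz-0.121 F[-9.7  3.5  8.8]
18.64 cmd44.9 act44.87 tau0.074 tz-0.043 F[-10.1   2.6   8.5]
18.89 cmd46.9 act46.88 tau0.023 tz-0.045 F[-9.5  3.7  7.7]
19.14 cmd48.9 act48.88 tau0.018 tz-0.034 F[-9.5  3.2  8.5]
19.39 cmd50.9 act50.88 tau0.017 tz-0.034 F[-8.7  2.5  8.5]
```

```bash
python3 - <<'E'
from h import *
turn(2,9,.3)
E
```

```text
19.64 cmd52.9 act52.88 tau0.017 tz-0.013 F[-9.4  2.4  7.6]
19.89 cmd54.9 act54.88 tau0.016 tz-0.022 F[-9.3  3.2  8.1]
20.14 cmd56.9 act56.88 tau0.017 tz0.007 F[-9.5  3.   8.2]
20.39 cmd58.9 act58.87 tau0.090 tz-0.058 F[-9.7  2.8  8.9]
20.64 cmd60.9 act60.85 tau0.182 tz-0.156 F[-9.7  3.3  8.9]
20.89 cmd62.9 act62.86 tau0.143 tz-0.150 F[-9.9  1.8  9. ]
21.14 cmd64.9 act64.87 tau0.077 tz-0.116 F[-9.7  2.5  9. ]
21.39 cmd66.9 act66.75 tau0.706 tz-0.675 F[-9.1  1.2  8.2]
STOP
```

Torque jumped suddenly, so I'll read the state before deciding anything.

```bash
python3 - <<'E'
from h import *
s=arm.sense();print({k:np.round(v,3) for k,v in s.items()})
j=np.load("j.npy")
for k in range(3):
    j[5]-=np.radians(1);arm.set_joints(j);np.save("j.npy",j)
    s=arm.sense();print(s['time'],np.degrees(j[5]),np.degrees(s['joint_pos'][5]),s['tau'][5],s['torque'],s['contact_force'],s['gripper_width'])
    if k==0:
        p,d=arm.read_camera("side");cv2.imwrite("pics/side2.png",cv2.resize(p[90:260,140:350,::-1],None,fx=3,fy=3))
E
```

```text
{'time': np.float64(21.392), 'joint_pos': array([ 0.507,  0.268, -0.371, -0.003, -0.936,  1.165]), 'dq': array([ 0.001, -0.001,  0.001, -0.001, -0.001, -0.   ]), 'tau': array([ -0.84 , -26.582,  17.015,   5.036,   1.788,   0.706]), 'position': array([0.503, 0.097, 0.164]), 'tcp_rot': array([ 0.999,  0.05 , -0.003, -0.   ]), 'contact_force': array([-9.136,  1.241,  8.207]), 'torque': array([ 0.667,  2.37 , -0.675]), 'finger_force': np.float64(47.511), 'gripper_width': np.float64(0.546)}
21.6417 65.9069732082216 65.85946936990587 0.05656698835082352 [ 0.67428782  2.40747767 -0.11251823] [-8.09597132  0.82450303  8.01560728] 0.5471729981850231
21.9417 64.9069732082216 64.85687841888466 0.09107912890613079 [ 0.69573819  2.37735069 -0.09521806] [-9.36748997  2.07104033  7.49635406] 0.5438998767564758
22.1917 63.9069732082216 63.848591124858636 0.13037110213190317 [ 0.68572868  2.42928387 -0.1678788 ] [-8.07221681  1.8665643   8.10004191] 0.5472942829215738
```

View pics/side2.png

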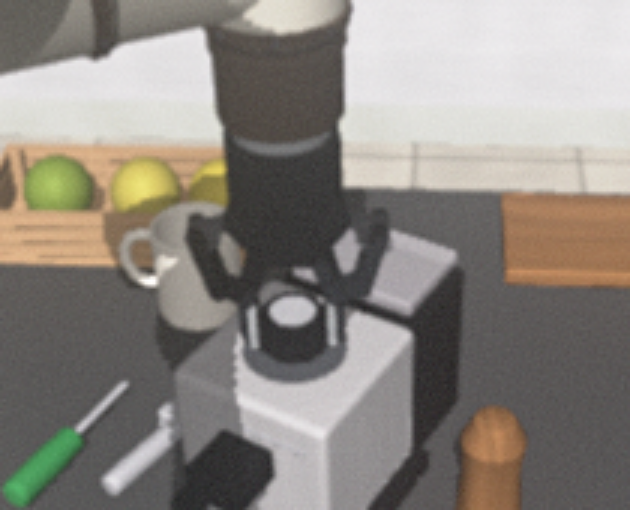

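That explains it. I misread the Euler convention: yaw has been *increasing*, so +j6 is anticlockwise. I opened the dial six clicks and touched its open end stop. Nothing is jammed, but the travel back is now long. I'll regrip with j6 at +170° to get the range, recentre, turn back quickly to just short of the original dial angle, and then feel for the burrs with −j6.

```bash
python3 - <<'E'
from h import *
np.set_printoptions(precision=3,suppress=True)
arm.move_gripper(1.0)
s=arm.sense();yaw=2*np.arctan2(s['tcp_rot'][1],s['tcp_rot'][0]);print(s['time'],np.degrees(yaw),s['position'])
q=(R.from_euler('z',yaw)*R.from_euler('x',np.pi)).as_quat()
j=np.array(arm.ik([.5028,.0972,.163],q));j[5]=np.radians(170);arm.set_joints(j)
a=arm.sense();arm.move_gripper(0.0,45)
s=arm.sense();yaw=2*np.arctan2(s['tcp_rot'][1],s['tcp_rot'][0]);print(s['time'],np.degrees(yaw),a['position'],s['position'],s['contact_force']-a['contact_force'],s['gripper_width'],s['tau'][5])
np.save("j.npy",j)
j[5]=np.radians(150);arm.set_joints(j);np.save("j.npy",j)
s=arm.sense();yaw=2*np.arctan2(s['tcp_rot'][1],s['tcp_rot'][0]);print(s['time'],np.degrees(yaw),s['tau'][5],s['contact_force'])
E
```

```text
22.6583 2.9381681356532816 [0.505 0.098 0.163]
24.725 109.13220137336754 [0.503 0.097 0.163] [0.503 0.097 0.163] [-0.119  1.043  1.681] 0.5471714770886678 0.0006678358840872534
25.15 89.32087579314732 -0.23181340657174587 [0.423 0.541 2.474]
```

Now well centred, and −j6 reduces the yaw, which is clockwise. I'll go back fast to the safe angle, then feel forward.

```bash
python3 - <<'E'
from h import *
j=np.load("j.npy");j[5]=np.radians(46);arm.set_joints(j);np.save("j.npy",j)
print(arm.sense()['time'])
turn(-3,50,.27)
E
```

```text
26.7417
26.99 cmd43.0 act43.08 tau-0.047 tz0.007 F[2.5 0.5 2.5]
27.24 cmd40.0 act40.11 tau-0.039 tz0.030 F[2.7 0.3 2. ]
27.49 cmd37.0 act37.13 tau-0.038 tz0.029 F[ 4.2 -1.2  3. ]
27.74 cmd34.0 act34.13 tau-0.043 tz0.005 F[4.6 0.1 4. ]
27.99 cmd31.0 act31.15 tau-0.177 tz0.151 F[5.  0.5 4.4]
28.24 cmd28.0 act28.14 tau-0.143 tz0.004 F[4.5 0.  5.1]
28.49 cmd25.0 act25.13 tau-0.029 tz0.049 F[4.9 0.  4.6]
28.74 cmd22.0 act22.13 tau-0.026 tz-0.032 F[ 5.9 -0.4  5.6]
28.99 cmd19.0 act19.13 tau-0.026 tz-0.070 F[ 5.1 -0.1  4.4]
29.24 cmd16.0 act16.12 tau-0.026 tz-0.012 F[5.  0.1 4.8]
29.49 cmd13.0 act13.13 tau-0.066 tz0.028 F[ 4.9 -0.1  5.5]
29.74 cmd10.0 act10.18 tau-0.209 tz0.184 F[4.8 0.8 5.4]
29.99 cmd7.0 act7.15 tau-0.097 tz0.082 F[ 5.8 -0.3  4.4]
30.24 cmd4.0 act4.14 tau-0.030 tz-0.013 F[ 5.1 -0.5  4.2]
30.49 cmd1.0 act1.14 tau-0.025 tz0.010 F[ 5.5 -0.4  5.2]
30.74 cmd-2.0 act-1.86 tau-0.025 tz0.020 F[ 5.  -1.1  4.6]
30.99 cmd-5.0 act-4.86 tau-0.025 tz-0.014 F[ 6.  -0.6  5.1]
31.24 cmd-8.0 act-7.85 tau-0.114 tz0.118 F[ 5.6 -0.5  4. ]
31.49 cmd-11.0 act-10.83 tau-0.174 tz0.149 F[ 4.  -0.5  4.8]
31.74 cmd-14.0 act-13.86 tau-0.025 tz0.047 F[6.1 0.1 5.2]
31.99 cmd-17.0 act-16.86 tau-0.030 tz-0.006 F[ 6.1 -0.7  4. ]
32.24 cmd-20.0 act-19.86 tau-0.025 tz0.001 F[ 5.9 -0.   4.6]
32.49 cmd-23.0 act-22.86 tau-0.025 tz0.009 F[ 4.6 -1.7  5.3]
32.74 cmd-26.0 act-25.86 tau-0.025 tz-0.028 F[ 5.5 -0.1  4.6]
32.99 cmd-29.0 act-28.85 tau-0.074 tz0.082 F[ 5.  -0.5  4.4]
33.24 cmd-32.0 act-31.84 tau-0.135 tz0.089 F[ 5.7 -1.   4. ]
33.49 cmd-35.0 act-34.83 tau-0.198 tz0.207 F[ 5.8 -1.4  5.1]
33.74 cmd-38.0 act-37.81 tau-0.263 tz0.241 F[ 5.5 -1.5  5.5]
33.99 cmd-41.0 act-40.81 tau-0.327 tz0.311 F[ 5.4 -1.1  5.2]
STOP
```

Burr contact is clear: a steady ramp of about 1.3 N·m/rad, stopped at 0.31 N·m. Now I'll back off and count clicks.

```bash
python3 - <<'E'
from h import *
j=np.load("j.npy");j[5]=np.radians(-27);arm.set_joints(j);np.save("j.npy",j)
turn(2,46,.4)
E
```

```text
34.58 cmd-25.0 act-24.85 tau0.017 tz-0.014 F[ 4.9 -0.4  4.3]
34.83 cmd-23.0 act-22.85 tau0.017 tz-0.005 F[ 5.4 -0.7  5.3]
35.08 cmd-21.0 act-20.85 tau0.017 tz-0.049 F[ 5.  -0.6  3.9]
35.33 cmd-19.0 act-18.85 tau0.017 tz-0.020 F[ 5.7 -0.7  5.5]
35.58 cmd-17.0 act-16.85 tau0.017 tz0.020 F[ 5.3 -0.8  4.7]
35.83 cmd-15.0 act-14.85 tau0.017 tz-0.005 F[ 5.2 -0.2  4.8]
36.08 cmd-13.0 act-12.85 tau0.017 tz-0.034 F[ 5.7 -1.1  4.6]
36.33 cmd-11.0 act-10.85 tau0.017 tz-0.004 F[ 5.3 -0.4  3.5]
36.58 cmd-9.0 act-8.85 tau0.027 tz0.010 F[ 5.5 -0.5  4.8]
36.83 cmd-7.0 act-6.87 tau0.121 tz-0.138 F[ 5.4 -1.2  3.9]
37.08 cmd-5.0 act-4.88 tau0.175 tz-0.129 F[ 5.4 -0.4  5.3]
37.33 cmd-3.0 act-2.86 tau0.104 tz-0.078 F[ 5.5 -0.4  5.2]
37.58 cmd-1.0 act-0.85 tau0.020 tz0.027 F[ 5.2 -0.5  4.7]
37.83 cmd1.0 act1.15 tau0.021 tz-0.018 F[ 4.8 -1.   4.5]
38.08 cmd3.0 act3.15 tau0.016 tz-0.068 F[ 4.7 -0.8  4.4]
38.33 cmd5.0 act5.15 tau0.016 tz-0.013 F[ 4.4 -0.   4.2]
38.58 cmd7.0 act7.15 tau0.016 tz0.026 F[ 5.1 -0.8  4.9]
38.83 cmd9.0 act9.15 tau0.016 tz-0.036 F[ 5.1 -0.1  4.6]
39.08 cmd11.0 act11.15 tau0.026 tz-0
[... 855 characters left out ...]
.039 F[ 4.5 -1.6  5.3]
43.08 cmd43.0 act43.15 tau0.016 tz0.018 F[5.3 0.3 5. ]
43.33 cmd45.0 act45.15 tau0.016 tz0.020 F[6.3 0.  4.2]
43.58 cmd47.0 act47.15 tau0.016 tz-0.032 F[5.  0.3 4.8]
43.83 cmd49.0 act49.15 tau0.016 tz0.004 F[ 4.6 -0.4  4.3]
44.08 cmd51.0 act51.15 tau0.025 tz0.039 F[5.7 0.1 5.7]
44.33 cmd53.0 act53.13 tau0.119 tz-0.098 F[ 4.4 -0.3  5.7]
44.58 cmd55.0 act55.12 tau0.196 tz-0.170 F[4.8 0.6 6.2]
44.83 cmd57.0 act57.13 tau0.110 tz-0.092 F[4.5 0.1 5.4]
45.08 cmd59.0 act59.15 tau0.015 tz0.046 F[4.8 1.  5.2]
45.33 cmd61.0 act61.15 tau0.020 tz-0.005 F[4.6 0.1 5.4]
45.58 cmd63.0 act63.15 tau0.016 tz-0.011 F[ 4.3 -0.3  4.8]
45.83 cmd65.0 act65.15 tau0.016 tz0.003 F[ 5.  -0.1  5.1]
```

Four clicks are counted. The fifth should peak at about 75° and let go near 79°. I'll stop at 83°, in the free zone, then release and lift.

```bash
python3 - <<'E'
from h import *
turn(2,9,.4)
arm.move_gripper(1.0)
p=arm.sense()['position']
arm.move_linear([p[0],p[1],.27],velocity=.1)
s=arm.sense();print(s['time'],s['position'],s['contact_force'])
p,d=arm.read_camera("side");cv2.imwrite("pics/side3.png",p[:,:,::-1])
E
```

```text
46.08 cmd67.0 act67.15 tau0.016 tz0.030 F[ 4.7 -0.3  5.6]
46.33 cmd69.0 act69.15 tau0.016 tz0.007 F[ 4.5 -0.6  4.4]
46.58 cmd71.0 act71.15 tau0.025 tz-0.030 F[ 4.6 -0.   5.4]
46.83 cmd73.0 act73.13 tau0.115 tz-0.089 F[5.  0.9 4.8]
47.08 cmd75.0 act75.12 tau0.189 tz-0.191 F[5.3 0.3 6.2]
47.33 cmd77.0 act77.14 tau0.102 tz-0.185 F[ 5.2 -0.   4.9]
47.58 cmd79.0 act79.15 tau0.015 tz0.061 F[4.2 0.4 5.9]
47.83 cmd81.0 act81.15 tau0.020 tz0.000 F[ 5.5 -0.1  5.7]
48.08 cmd83.0 act83.15 tau0.016 tz-0.028 F[ 5.5 -0.8  5.7]
49.7667 [0.501603   0.09677782 0.26923087] [-0.18845196  0.20456985 -0.0652939 ]
```

View pics/side3.png

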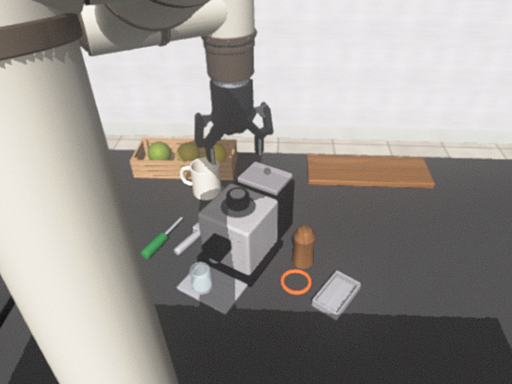

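The picture shows the gripper clear above the dial (237,197), and the bystanders where they were. I'm handing the job in.

```bash
python3 -c "
from cell import arm
print(arm.job_done())"
```

```text
the job is handed in; nothing more can be done
None
```

The dial is set five counted clicks anticlockwise from the zero notch, after closing gently onto the burrs (about 0.31 N·m), then released with nothing else moved; however, I first turned it the wrong way by mistake, opening it six clicks and briefly pressing its open end stop at about 0.7 N·m.

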